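# Start a quick-thread hand nut and clamp a clevis under its strap

### The job

Clamp the clevis in the fixture: swing the steel strap over it until its slot closes round the stud, then run the hand nut down until the strap holds the clevis firmly. The nut is only resting on the end of the stud: turn it backwards (anticlockwise from above) until you feel it drop onto the thread, then forwards (clockwise) until it is tight; leave the nut level and let go.

Things in the scene. Friction and masses are not known exactly. Their poses are not given: they have to be found in the camera images.
- fixture: Clamping fixture fixed on the bench: aluminium plate 16 mm thick, covering x -82 to +52 and y -95 to +101 mm of its frame, with pivot post (0, -72), nest with clevis, and upright stud (0, +63) in a row along +y. Origin at its underside, z up. Rails and screws on the plate stand up to 30 mm above the bench.
- pivot (a point): Axis of the strap's pivot post, at the height of the strap's top face (47 mm above the bench).
- strap_swing (a joint): Swing of the strap about the upright pivot axis, rad: 0 = closed over the clevis with the stud in its slot (hard stop), growing as it swings open, anticlockwise from above, towards the fixture's -x side; at most 1.3. It stays where it is left; the joint rubs with about 0.22 N m (4 N at its pin).
- strap: Steel strap 12 mm thick, 38 mm wide (50 at its hooked end), 167 mm long from the pivot; its 37 mm slot, 135 mm out and open on the leading side, goes round the stud. A lift spring holds its underside 35 mm above the bench, 3 mm over the clevis; 2 N starts it down, 0.4 N per mm more, 6 mm at most. Frame on the pivot axis at bench level, y along the strap.
- strap_pin (a point): Top centre of the round upright finger pin on the strap (12 mm thick, 26 mm tall, its top 73 mm above the bench), 64 mm from the pivot axis.
- knob: Hand nut standing loose on the end of the stud: round fluted black head 57 mm across (25 to 40 mm above the nut's underside) on a plain steel boss 52 mm across; 42 mm tall, about 0.45 kg. Origin at the centre of its underside, z up. Three lugs hidden in its bore fit the stud's three right-hand thread starts; how they stand to them cannot be seen or read from any pose.
- stud (a point): Stud axis at the level of its thread ends, 57.5 mm above the bench. Turned back 0.25 to 1.3 rad, the nut drops about 6 mm into the thread entries (0.2 rad of play); turned forwards before that, or further back after, it meets stops. Then each rad clockwise lowers it 3.3 mm. Its underside is 2 mm below this point at first, 8 once dropped, 13.5 or a little more when tight.
- clevis_1: Forged clevis with its pin, 39 x 92 x 16 mm, lying loose in the nest under the strap. Origin at the middle of its underside, y along it towards the shank.
- nest (a point): Where the clevis' origin belongs, on top of the base plate (16 mm above the bench). The clevis is 16 mm high there. From the drop the nut is tight after about 1.8 to 2.4 rad; the last 3 mm press the strap down. About 0.6 N m by a firm pinch on the head tightens it, and the thread does not run back by itself.
Not all that is in view belongs to the job. There is more than one size of the knob; the one meant has the size given above. There is more than one size of the clevis_1; the one meant has the size given above.

How it is judged:
By the outcome, as a careful person would: the job done as asked, in the order asked, and still so for the second after the job is handed in, with the robot touching nothing.
It also fails if it takes over 64 s, if anything falls off the work surface, if the arm or the gripper's body presses on something with over 40 N, if the wrist force passes 120 N, or if a joint passes its speed limit or range.

### The arm

A 6-joint arm with a two-finger parallel gripper is mounted at the origin on a cart in front of the work surface, level with it; the furniture and walls round the work are solid. World frame = base frame: x ahead of the robot, y to its left, z up, the work surface at z = 0. Lengths are in m, angles in rad, forces in N, time in s.
With the tool pointing down it reaches from about 0.25 to 0.725 m from the base axis. Payload 4 kg.
Tool frame: the origin (TCP) lies midway between the tips of the shut fingers; the grasp point (between the pads) lies 19 mm behind it (bot.grip_point_offset is the distance from the TCP to the grasp point, in m); z points along the fingers, y is the line along which they close (so a half turn about z gives the same grasp; the last joint's range is limited). The gripper opens to 85 mm and grips with 20 to 120 N. Pads are 22 mm wide; open, the fingers measure 114 mm over their backs; the gripper's body (76 mm by 85 mm) begins 54 mm behind the grasp point. The pads swing forward as they close: fully open they stand 13 mm farther back than shut.
Start: joints at [-1.187, 0.241, 0.005, 1.335, 0, 1.571], TCP at [0.187, -0.464, 0.201] pointing down, gripper open.
Joint ranges: [-2.72, 2.72], [-1.05, 1.87], [-1.09, 1.28], [-1.99, 2.15], [-1.42, 1.44], [-3.14, 3.14]. Speed limits (rad/s): [2.79, 2.79, 3.14, 3.14, 3.14, 3.14].

### API

Orientations are given as a unit quaternion [x, y, z, w].
In Python, from workcell import bot gives the robot as it stands.
- The arm moves only by the tool step_arm, never from a script. Its argument "targets" is text: rows parted by semicolons, each of 7 numbers parted by spaces: the opening, from -1 (shut) to 1 (fully open), so that 0 is half open, then the shift along the world's x, y, z normalised to -1 to 1, where 1 is 0.5 m, then the turn, a rotation vector about the world's x, y, z normalised to -1 to 1, where 1 is pi/4 rad. In form: gripper x y z wx wy wz; .... A call has 1 to 10 rows; each row is the pose to reach, as a shift and turn from the pose commanded when the call began; what a row does not reach only later rows make up. A row lasts 1/12 s, in which the tool goes at most 41.7 mm and 7.16 degrees, less where a joint would pass 70% of its speed; a pose out of reach is approached as far as the arm can. A call with a number of a shift or a turn outside -1 to 1 is refused whole. A call with a gripper value outside its range is refused whole. The fingers move at their own pace and stop on an object; the grip force is fixed at half the most. Time passes only in rows, so rows that repeat a pose let the fingers close. It gives the time, the measured TCP pose, the force, the opening and the grip force at its end, in the units of the state.
- bot.get_obs(): the state, without advancing time (a new reading comes with each control period).
- bot.camera(name): name is "side" or "top" or "wrist"; returns the picture (480x640x3 uint8, red, green, blue); there is no depth.
- bot.camera_info(name): a dict with "vertical_fov" (degrees; the focal length in pixels is half the picture's height over the tangent of half this angle, whatever the lens; pixels are square), "cx", "cy" (the principal point, pixels), "D" ([k1, k2, p1, p2, k3] as OpenCV has them; the pictures are not rectified), "pose" (4x4, takes a point from camera to world coordinates). Camera axes: x right, y up, looking along -z (the intrinsics and any distortion apply to the point x, -y, -z); pixel columns grow to the right and rows downward; lengths in m; the calibration is good to about 2 mm. A picture is of the moment at which its call begins: read the wrist's pose just before it. camera_info takes no time and is no camera call; for the wrist camera it gives the pose at the moment of the call.
- bot.job_done(): hands the job in; it is judged then, once.
The state is a dict: "clock": time; "joint_pos": joint angles; "joint_vel": joint speeds; "tau": joint torques, N m; "eef_pos": TCP position; "tool_rot": TCP orientation; "ft_force": force on the tool from outside, world axes, zero at the start; "ft_torque": the same for the moment, N m; "grip_width": finger opening in m; "grasp_force": force on a finger pad.
Only numpy, scipy, OpenCV 4.12 (cv2) and the standard library are available. Lean on these libraries where they do the work, as an engineer would, in place of code of your own. Each camera call takes 0.05 s, during which the arm holds its last target. There are 200 camera calls.

## Working session

There is one attempt and no reset: what is moved stays moved. The work goes in short steps, Python scripts to look and compute and a tool call to move; the robot and the scene stay as the last step left them, time stands still between calls to the robot, and variables do not carry over. Pictures are saved under pics/ and viewed, at most 10 in all, crops included, and the job is handed in when it is done.

Besides the shell and the picture viewer there is one more tool, called by a JSON object that holds its "fn" and its "kwargs", one argument or row to a line. step_arm: Moves the arm, as the interface text tells. Scaled input: -1 to 1 covers 0.5 m each way for a shift and pi/4 rad each way for a turn. Its arguments: {"type":"object","properties":{"targets":{"type":"string"}},"required":["targets"]}

```bash
mkdir -p pics; cat > h.py <<'E'
import numpy as np, cv2
from workcell import bot
def snap(n,f):
    i=bot.camera_info(n); im=bot.camera(n); cv2.imwrite('pics/'+f,im[:,:,::-1]); return im,i
def K(i):
    f=240/np.tan(np.radians(i['vertical_fov'])/2); return np.array([[f,0,i['cx']],[0,f,i['cy']],[0,0,1.]])
def ray(i,uv,z):
    "pixel -> world at height z"
    p=cv2.undistortPoints(np.array([[uv]],float),K(i),np.array(i['D'],float))[0,0]
    T=np.array(i['pose']); d=T[:3,:3]@np.array([p[0],-p[1],-1]); o=T[:3,3]
    return o+d*(z-o[2])/d[2]
def proj(i,P):
    T=np.array(i['pose']); c=(np.atleast_2d(P)-T[:3,3])@T[:3,:3]; c=c*[1,-1,-1]
    return cv2.projectPoints(c,np.zeros(3),np.zeros(3),K(i),np.array(i['D'],float))[0][:,0]
E
python3 - <<'E'
from h import *
for n in('top','side'):
    im,i=snap(n,n+'1.png'); print(n,i)
E
```

```text
top {'vertical_fov': 54.416726690508895, 'cx': 316.14164826401975, 'cy': 235.33529132259827, 'D': array([-0.08089326,  0.        ,  0.        ,  0.        ,  0.        ]), 'pose': array([[ 0.02773763,  0.99938016, -0.02167755,  0.52667728],
       [-0.99885227,  0.02686282, -0.03965513, -0.01870425],
       [-0.03904823,  0.02275261,  0.99897826,  0.9364161 ],
       [ 0.        ,  0.        ,  0.        ,  1.        ]])}
side {'vertical_fov': 47.150252888762886, 'cx': 319.64379031006297, 'cy': 226.77017705278956, 'D': array([-0.08593767,  0.        ,  0.        ,  0.        ,  0.        ]), 'pose': array([[-0.88155192,  0.23017996, -0.41216913,  0.21137567],
       [-0.47203933, -0.41736635,  0.77652057,  0.67127836],
       [ 0.00671395,  0.87910325,  0.4765841 ,  0.48340839],
       [ 0.        ,  0.        ,  0.        ,  1.        ]])}
```

View pics/top1.png

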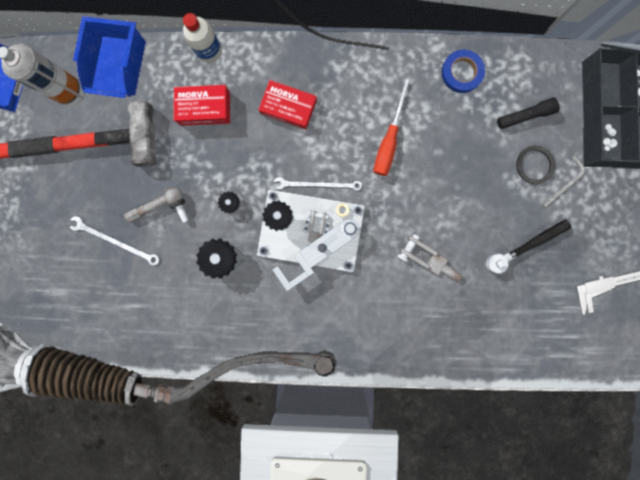

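View pics/side1.png

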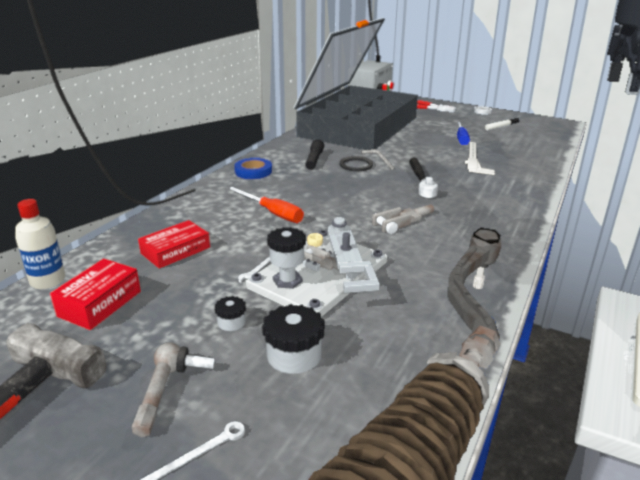

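The top view shows the fixture, with the nut at about (277,215), pivot at (349,228) and strap pin at about (320,247). The strap is open towards the robot, and there are a larger and a smaller decoy knob nearby. I'll enlarge this area.

```bash
python3 - <<'E'
from h import *
im=cv2.imread('pics/top1.png'); cv2.imwrite('pics/c1.png',cv2.resize(im[180:300,245:375],None,fx=5,fy=5,interpolation=cv2.INTER_CUBIC))
E
```

```text
(no output)
```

View pics/c1.png

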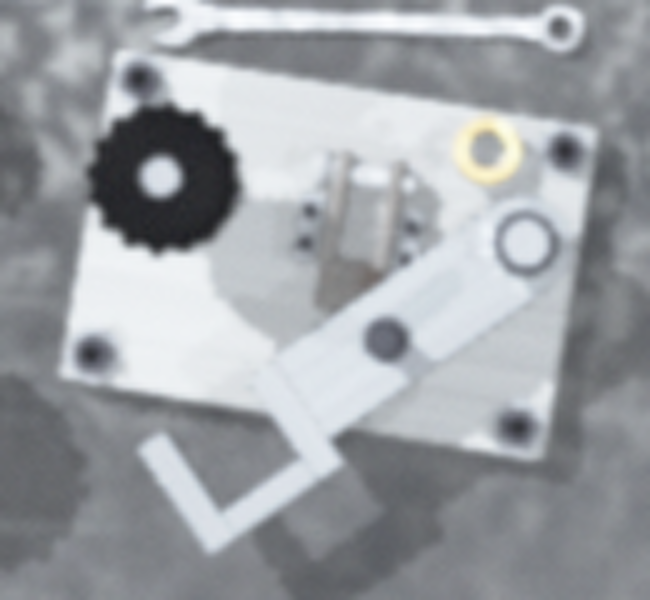

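The crop shows the plate corners at (118,50), (597,128), (547,460) and (62,376), the nut at (163,178), the pivot at (526,242) and the pin top at (386,340).

```bash
python3 - <<'E'
from h import *
i=bot.camera_info('top')
q=lambda u,v,z: ray(i,(u/5+245-.4,v/5+180-.4),z)
C=np.array([q(*p,.016) for p in[(118,50),(597,128),(547,460),(62,376)]])[:,:2]*1000
F=np.array([[52,101],[52,-95],[-82,-95],[-82,101]],float)
A=cv2.estimateAffinePartial2D(F,C)[0]; print(A, np.hypot(*A[:,0]), np.abs(F@A[:,:2].T+A[:,2]-C).max())
a=np.arctan2(A[1,0],A[0,0]); R=np.array([[np.cos(a),-np.sin(a)],[np.sin(a),np.cos(a)]]); t=C.mean(0)-R@F.mean(0)
print('yaw',a,'t',t)
for n,p in dict(pivot=(0,-72),stud=(0,63)).items(): print(n,R@p+t)
piv=q(526,242,.055)*1000; kn=q(163,178,.096)*1000; pin=q(386,340,.073)*1000
print(piv,kn,pin)
P=R@(0,-72)+t; d=pin[:2]-P; print('r',np.hypot(*d),'swing',np.arctan2(d[1],d[0])-a-np.pi/2)
# strap pin closed position
for s in(0,.2,.4,.6,.8,1.0): b=a+np.pi/2+s; print(s,P+64*np.array([np.cos(b),np.sin(b)]))
print(bot.get_obs())
E
```

```text
[[ 9.77264492e-01  1.35077724e-01  5.70721401e+02]
 [-1.35077724e-01  9.77264492e-01  2.41546372e+01]] 0.9865555627599065 0.9969036984458128
yaw -0.1373499610610596 t [570.91563753  24.08707217]
pivot [561.05750432 -47.2348544 ]
stud [579.54150408  86.49375791]
[561.34536446 -46.84502454  55.        ] [579.48024945  86.22528211  96.        ] [523.01269699   4.46989949  73.        ]
r 64.19337145895514 swing 0.7717065952610782
0 [569.82028939  16.16241366]
0.2 [557.05052428  16.6395858 ]
0.4 [544.44050481  14.57028557]
0.6 [532.49295268  10.03700945]
0.8 [521.68417908   3.22048486]
1.0 [512.44509571  -5.6075349 ]
{'clock': 0.1, 'joint_pos': array([-1.18696743e+00,  2.41362694e-01,  3.87941907e-03,  1.33519545e+00,
       -8.08052027e-06,  1.57086538e+00]), 'joint_vel': array([ 2.02967291e-03, -1.45144855e-03,  2.86313805e-03,  2.49170099e-03,
        9.51918994e-04,  7.57404017e-05]), 'tau': array([ 1.49572192e-03, -3.73137259e+01,  2.53010094e+01,  1.08707426e-02,
        1.05464548e-05, -1.00248488e-05]), 'eef_pos': array([ 0.18700517, -0.46305259,  0.19989733]), 'tool_rot': array([ 9.81647025e-01,  1.90704569e-01, -1.83521068e-04, -9.23143390e-04]), 'ft_force': array([ 0.4031476 , -0.67113994, -0.06773637]), 'ft_torque': array([-0.02701507, -0.00019702,  0.00171563]), 'grasp_force': 0.0, 'grip_width': 0.0853638836874238}
```

{"fn": "step_arm", "kwargs": {
  "targets": "-0.43 0.672 0.936 0 0 0 1;-0.43 0.672 0.936 0 0 0 1;-0.43 0.672 0.936 0 0 0 1;-0.43 0.672 0.936 0 0 0 1;-0.43 0.672 0.936 0 0 0 1;-0.43 0.672 0.936 0 0 0 1;-0.43 0.672 0.936 0 0 0 1;-0.43 0.672 0.936 0 0 0 1;-0.43 0.672 0.936 0 0 0 1;-0.43 0.672 0.936 0 0 0 1"
}}

```text
clock: 0.93
eef_pos: [0.4307, -0.1232, 0.2005]
tool_rot: [0.834, 0.552, -0.0, -0.0]
ft_force: [1.6, -0.6, -0.0]
grip_width: 0.0245
grasp_force: 0.0
```

```bash
cat > s.py <<'E'
from h import *
from scipy.spatial.transform import Rotation as R
o=bot.get_obs(); M=R.from_quat(o['tool_rot']).as_matrix()
print('t',round(o['clock'],2),'p',(o['eef_pos']*1000).round(1),'yaw',np.arctan2(M[1,0],M[0,0]).round(3),'z',M[:,2].round(3),'q',o['joint_pos'].round(3),'F',o['ft_force'].round(1),'T',o['ft_torque'].round(2),'w',round(o['grip_width']*1000,1),o['grasp_force'])
E
python3 s.py
```

```text
t 0.93 p [ 430.7 -123.2  200.5] yaw 1.169 z [-0. -0. -1.] q [-0.278  0.138 -0.123  1.31  -0.     1.694] F [ 1.6 -0.6 -0. ] T [-0.09 -0.02 -0.02] w 24.5 0.0
```

{"fn": "step_arm", "kwargs": {
  "targets": "-0.43 0.185 0.255 -0.14 0 0 1;-0.43 0.185 0.255 -0.14 0 0 1;-0.43 0.185 0.255 -0.14 0 0 1;-0.43 0.185 0.255 -0.14 0 0 1;-0.43 0.185 0.255 -0.14 0 0 1;-0.43 0.185 0.255 -0.14 0 0 1;-0.43 0.185 0.255 -0.14 0 0 1"
}}

```text
clock: 1.52
eef_pos: [0.5221, 0.0036, 0.1291]
tool_rot: [0.556, 0.831, -0.001, -0.001]
ft_force: [-0.9, 0.0, 1.3]
grip_width: 0.0248
grasp_force: 0.0
```

```bash
python3 s.py; python3 - <<'E'
from h import *
im,i=snap('wrist','w1.png')
e=bot.get_obs()['eef_pos']
print(proj(i,np.array([[.523,.0045,.073],[.561,-.047,.047],[.5795,.0865,.0975]])))
E
```

```text
t 1.52 p [522.1   3.6 129.1] yaw 1.962 z [-0.003 -0.    -1.   ] q [ 0.007  0.329 -0.066  1.18  -0.     1.187] F [-0.9  0.   1.3] T [0.   0.01 0.04] w 24.8 0.0
[[322.57189925 245.62856926]
 [345.34632143 323.56194175]
 [497.57773065 151.2537663 ]]
```

View pics/w1.png

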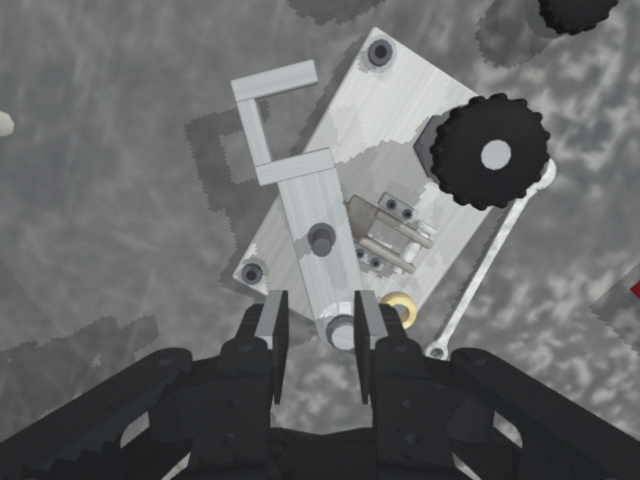

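The wrist view confirms it: pin at about (321,243) against a predicted (322,246), and nut top at (496,154) against (498,151). I'll lower the open fingers over the pin.

{"fn": "step_arm", "kwargs": {
  "targets": "-0.43 0 0 -0.05 0 0 0.15;-0.43 0 0 -0.1 0 0 0.31;-0.43 0 0 -0.13 0 0 0.31;-0.43 0 0 -0.15 0 0 0.31;-0.43 0 0 -0.15 0 0 0.31"
}}

```text
clock: 1.98
eef_pos: [0.5205, 0.0022, 0.0533]
tool_rot: [0.455, 0.89, -0.001, -0.002]
ft_force: [-0.9, -0.5, 0.1]
grip_width: 0.0244
grasp_force: 0.0
```

```bash
python3 s.py; python3 - <<'E'
import numpy as np
P=np.array([561.06,-47.23]);a=-.1373
for s in np.arange(.77,-.21,-.08): b=a+np.pi/2+s; print(round(s,2),((P+64*np.array([np.cos(b),np.sin(b)])-[523,4.5])/500).round(3), ((s-.77)/.7854).round(3))
E
```

```text
t 1.98 p [520.5   2.2  53.3] yaw 2.197 z [-0.005 -0.    -1.   ] q [ 0.004  0.396 -0.181  0.998 -0.     0.949] F [-0.9 -0.5  0.1] T [-0.01  0.11 -0.02] w 24.4 0.0
0.77 [ 0. -0.] 0.0
0.69 [0.009 0.005] -0.102
0.61 [0.018 0.011] -0.204
0.53 [0.027 0.015] -0.306
0.45 [0.037 0.018] -0.407
0.37 [0.047 0.021] -0.509
0.29 [0.057 0.023] -0.611
0.21 [0.067 0.024] -0.713
0.13 [0.077 0.025] -0.815
0.05 [0.087 0.024] -0.917
-0.03 [0.097 0.023] -1.019
-0.11 [0.107 0.021] -1.12
-0.19 [0.117 0.018] -1.222
```

{"fn": "step_arm", "kwargs": {
  "targets": "-0.43 0.009 0.005 0 0 0 -0.1;-0.43 0.018 0.011 0 0 0 -0.2;-0.43 0.027 0.015 0 0 0 -0.3;-0.43 0.037 0.018 0 0 0 -0.4;-0.43 0.047 0.021 0 0 0 -0.5;-0.43 0.057 0.023 0 0 0 -0.6;-0.43 0.067 0.024 0 0 0 -0.7;-0.43 0.077 0.025 0 0 0 -0.8;-0.43 0.087 0.024 0 0 0 -0.9;-0.43 0.092 0.024 0 0 0 -0.98"
}}

```text
clock: 2.82
eef_pos: [0.5704, 0.0142, 0.0572]
tool_rot: [0.757, 0.653, 0.001, 0.001]
ft_force: [0.5, -0.1, 0.7]
grip_width: 0.0245
grasp_force: 0.0
```

```bash
python3 s.py
```

```text
t 2.82 p [570.4  14.2  57.2] yaw 1.424 z [ 0.003  0.    -1.   ] q [ 0.025  0.474 -0.044  1.05  -0.     1.743] F [ 0.5 -0.1  0.7] T [-0.    0.03 -0.12] w 24.5 0.0
```

{"fn": "step_arm", "kwargs": {
  "targets": "-0.43 0.004 -0.001 0 0 0 0;-0.43 0.007 -0.001 0 0 0 0;-0.43 0.010 -0.001 0 0 0 0;-0.43 0.013 -0.002 0 0 0 0;-0.43 0.013 -0.002 0 0 0 0"
}}

```text
clock: 3.23
eef_pos: [0.5756, 0.0132, 0.0559]
tool_rot: [0.756, 0.655, 0.0, 0.0]
ft_force: [0.2, 0.6, -0.5]
grip_width: 0.0242
grasp_force: 0.0
```

```bash
python3 s.py; python3 - <<'E'
from h import *
im,i=snap('top','t2.png'); im2,i2=snap('side','sd2.png')
a=cv2.resize(im[180:300,245:375],None,fx=4,fy=4,interpolation=2); b=cv2.resize(im2[200:320,230:400],None,fx=4,fy=4,interpolation=2)[:,:680]
b=cv2.resize(b,(280,198)); c=np.zeros((480,800,3),np.uint8); c[:,:520]=a; c[:198,520:]=b; cv2.imwrite('pics/c2.png',c[:,:,::-1])
E
```

```text
t 3.23 p [575.6  13.2  55.9] yaw 1.429 z [ 0.001 -0.    -1.   ] q [ 0.023  0.487 -0.027  1.057 -0.     1.736] F [ 0.2  0.6 -0.5] T [ 0.04 -0.01 -0.02] w 24.2 0.0
```

View pics/c2.png

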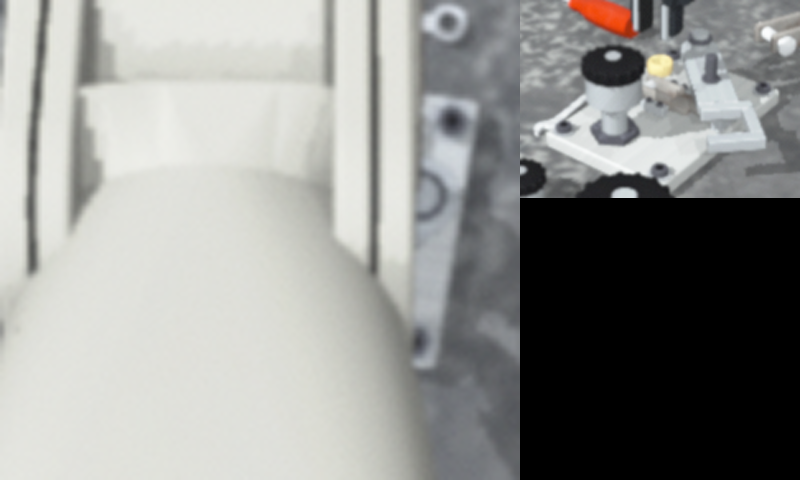

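The strap has not moved: the hook is still outside the plate, and the fingers are over the clevis. I'll check where the tips really are in the side view.

```bash
python3 - <<'E'
from h import *
print(bot.grip_point_offset)
i=bot.camera_info('side')
print(proj(i,np.array([[.5756,.0132,.0559],[.5756,.0132,.075],[.523,.0045,.073],[.523,.0045,.047],[.561,-.047,.05],[.5795,.0865,.0975]])).round(1))
im=cv2.imread('pics/sd2.png'); cv2.imwrite('pics/c3.png',cv2.resize(im[150:310,230:430],None,fx=3.75,fy=3.75,interpolation=2))
E
```

```text
0.0187
[[311.2 237.8]
 [311.2 227.1]
 [344.  233.8]
 [343.5 248.4]
 [336.6 227.2]
 [284.1 234. ]]
```

View pics/c3.png

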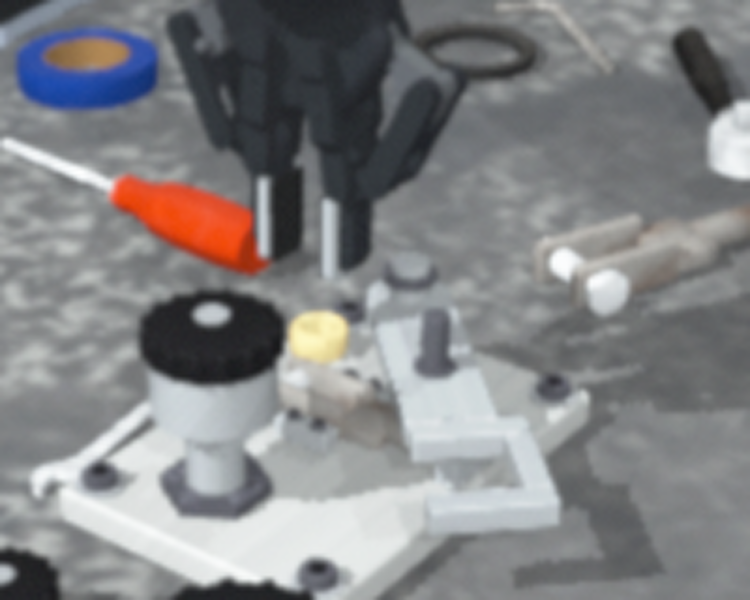

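```bash
python3 - <<'E'
from h import *
from scipy.spatial.transform import Rotation as R
o=bot.get_obs(); M=R.from_quat(o['tool_rot']).as_matrix(); i=bot.camera_info('wrist')
print((np.array(i['pose'])[:3,3]-o['eef_pos'])@M, M.T@np.array(i['pose'])[:3,:3])
for z in(0,-.005,-.01,-.02,-.03,-.04): print(z,proj(i,np.array([o['eef_pos']+M@[x,y,z] for x in(-.011,.011) for y in(-.012,.012)])).round(0).tolist())
snap('wrist','w2.png')
E
```

```text
[ 0.06736468  0.00036847 -0.17265176] [[ 1.36330310e-03  9.63345603e-01  2.68259929e-01]
 [ 9.99998790e-01 -1.11245657e-03 -1.08708484e-03]
 [-7.48810878e-04  2.68261087e-01 -9.63345955e-01]]
0 [[293.0, 305.0], [346.0, 305.0], [292.0, 259.0], [347.0, 259.0]]
-0.005 [[292.0, 310.0], [347.0, 310.0], [291.0, 263.0], [348.0, 263.0]]
-0.01 [[291.0, 315.0], [348.0, 315.0], [290.0, 266.0], [348.0, 266.0]]
-0.02 [[290.0, 326.0], [349.0, 326.0], [289.0, 275.0], [350.0, 275.0]]
-0.03 [[288.0, 338.0], [351.0, 338.0], [287.0, 284.0], [352.0, 284.0]]
-0.04 [[286.0, 352.0], [353.0, 352.0], [284.0, 295.0], [354.0, 295.0]]
```

View pics/w2.png

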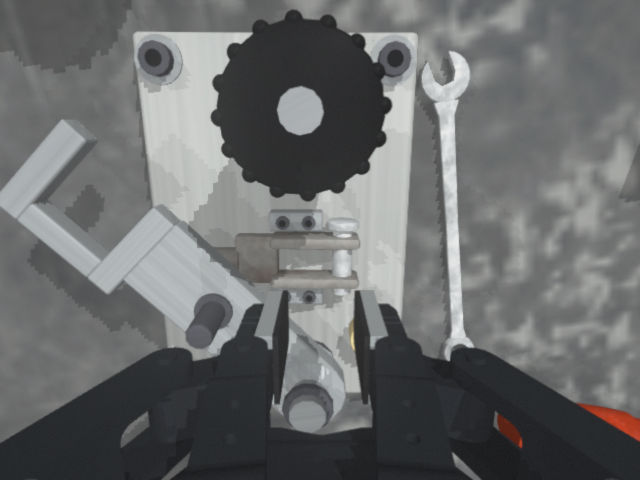

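Both the side and wrist views put the real fingertips about 30 mm above the reported TCP, so the fingers passed over the pin. I'll go back and descend further, in small steps while watching the force.

{"fn": "step_arm", "kwargs": {
  "targets": "-0.43 -0.106 -0.017 0 0 0 0.98;-0.43 -0.106 -0.017 0 0 0 0.98;-0.43 -0.106 -0.017 0 0 0 0.98;-0.43 -0.106 -0.017 0 0 0 0.98;-0.43 -0.106 -0.017 0 0 0 0.98;-0.43 -0.106 -0.017 0 0 0 0.98;-0.43 -0.106 -0.017 0 0 0 0.98;-0.43 -0.106 -0.017 0 0 0 0.98;-0.43 -0.106 -0.017 0 0 0 0.98"
}}

```text
clock: 4.13
eef_pos: [0.5222, 0.0049, 0.0557]
tool_rot: [0.456, 0.89, -0.0, -0.0]
ft_force: [0.5, -0.1, -0.3]
grip_width: 0.0246
grasp_force: 0.0
```

```bash
python3 s.py
```

```text
t 4.13 p [522.2   4.9  55.7] yaw 2.196 z [-0.  0. -1.] q [ 0.009  0.393 -0.179  0.999  0.     0.955] F [ 0.5 -0.1 -0.3] T [0.02 0.   0.01] w 24.6 0.0
```

{"fn": "step_arm", "kwargs": {
  "targets": "-0.43 0 0 -0.01 0 0 0;-0.43 0 0 -0.02 0 0 0;-0.43 0 0 -0.02 0 0 0"
}}

```text
clock: 4.38
eef_pos: [0.5212, 0.0048, 0.0443]
tool_rot: [0.455, 0.891, -0.001, -0.001]
ft_force: [0.1, 0.8, -0.1]
grip_width: 0.0244
grasp_force: 0.0
```

{"fn": "step_arm", "kwargs": {
  "targets": "-0.43 0 0 -0.01 0 0 0;-0.43 0 0 -0.02 0 0 0;-0.43 0 0 -0.02 0 0 0"
}}

```text
clock: 4.63
eef_pos: [0.5212, 0.0048, 0.0344]
tool_rot: [0.455, 0.891, -0.001, -0.001]
ft_force: [-1.0, 0.5, -0.2]
grip_width: 0.0247
grasp_force: 0.0
```

```bash
python3 s.py; python3 - <<'E'
from h import *
im,i=snap('side','s3.png'); im2,i=snap('wrist','w3.png')
c=np.hstack([cv2.resize(im[150:310,250:410],(400,400),interpolation=2),cv2.resize(im2[150:390,200:440],(400,400),interpolation=2)]); cv2.imwrite('pics/c4.png',c[:,:,::-1])
E
```

```text
t 4.63 p [521.2   4.8  34.4] yaw 2.198 z [-0.002 -0.    -1.   ] q [ 0.009  0.417 -0.206  0.95   0.     0.953] F [-1.   0.5 -0.2] T [-0.02  0.02 -0.06] w 24.7 0.0
```

View pics/c4.png

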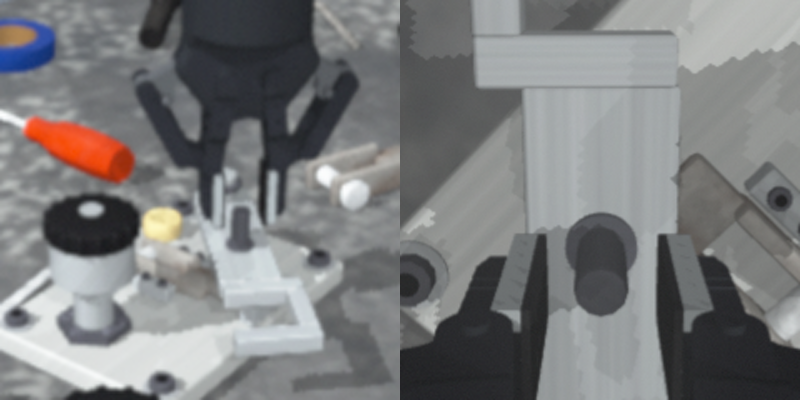

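Reported z is 0.034 with no contact, which confirms the offset of about 32 mm. The pin top at (601,292) in the crop is centred between the pads. I'll go 10 mm lower, then sweep.

{"fn": "step_arm", "kwargs": {
  "targets": "-0.43 0 0 -0.01 0 0 0;-0.43 0 0 -0.02 0 0 0;-0.43 0.009 0.005 -0.02 0 0 -0.1;-0.43 0.018 0.011 -0.02 0 0 -0.2;-0.43 0.025 0.014 -0.02 0 0 -0.28;-0.43 0.025 0.014 -0.02 0 0 -0.28"
}}

```text
clock: 5.23
eef_pos: [0.5337, 0.0116, 0.0247]
tool_rot: [0.55, 0.835, -0.001, -0.001]
ft_force: [-1.5, -1.3, -0.9]
grip_width: 0.0243
grasp_force: 0.7
```

```bash
python3 s.py
```

```text
t 5.23 p [533.7  11.6  24.7] yaw 1.977 z [-0.003 -0.001 -1.   ] q [ 2.200e-02  4.500e-01 -1.820e-01  9.410e-01 -1.000e-03  1.187e+00] F [-1.5 -1.3 -0.9] T [-0.18  0.23 -0.01] w 24.3 0.7057834602892399
```

{"fn": "step_arm", "kwargs": {
  "targets": "-0.43 0.007 0.003 0 0 0 -0.09;-0.43 0.014 0.005 0 0 0 -0.18;-0.43 0.022 0.007 0 0 0 -0.25;-0.43 0.032 0.009 0 0 0 -0.35;-0.43 0.042 0.010 0 0 0 -0.45;-0.43 0.052 0.011 0 0 0 -0.55;-0.43 0.062 0.010 0 0 0 -0.65;-0.43 0.068 0.010 0 0 0 -0.70;-0.43 0.072 0.009 0 0 0 -0.70;-0.43 0.072 0.009 0 0 0 -0.70"
}}

```text
clock: 6.07
eef_pos: [0.5696, 0.0166, 0.0249]
tool_rot: [0.755, 0.656, -0.001, -0.001]
ft_force: [-2.7, 0.5, -2.3]
grip_width: 0.0244
grasp_force: 1.3
```

```bash
python3 s.py
```

```text
t 6.07 p [569.6  16.6  24.9] yaw 1.431 z [-0.003  0.001 -1.   ] q [ 2.90e-02  5.10e-01 -7.90e-02  9.84e-01  1.00e-03  1.74e+00] F [-2.7  0.5 -2.3] T [0.09 0.58 0.01] w 24.4 1.3279536366462708
```

{"fn": "step_arm", "kwargs": {
  "targets": "-0.43 0.004 -0.001 0 0 0 0;-0.43 0.008 -0.001 0 0 0 0;-0.43 0.012 -0.002 0 0 0 0;-0.43 0.012 -0.002 0 0 0 0"
}}

```text
clock: 6.4
eef_pos: [0.5758, 0.0161, 0.0251]
tool_rot: [0.755, 0.655, -0.0, -0.001]
ft_force: [-3.6, 2.9, -2.1]
grip_width: 0.0243
grasp_force: 2.3
```

{"fn": "step_arm", "kwargs": {
  "targets": "-0.43 0.003 0 0 0 0 0;-0.43 0.006 -0.001 0 0 0 0;-0.43 0.006 -0.001 0 0 0 0"
}}

```text
clock: 6.65
eef_pos: [0.5761, 0.0162, 0.0248]
tool_rot: [0.755, 0.656, -0.002, -0.003]
ft_force: [-10.5, 3.7, 3.2]
grip_width: 0.0245
grasp_force: 5.2
```

The strap is at its hard stop: the force rose with no motion, and the implied pin position of (0.570, 0.016) matches the closed position. I'll back off and go up.

{"fn": "step_arm", "kwargs": {
  "targets": "-0.43 -0.014 0.001 0 0 0 0;-0.43 -0.014 0.001 0 0 0 0;-0.43 -0.014 0.001 0.08 0 0 0;-0.2 -0.014 0.001 0.15 0 0 0.15;0.65 -0.006 0.06 0.15 0 0 0.3;0.65 0.003 0.141 0.15 0 0 0.45;0.65 0.003 0.141 0.15 0 0 0.6;0.65 0.003 0.141 0.15 0 0 0.75;0.65 0.003 0.141 0.15 0 0 0.9;0.65 0.003 0.141 0.15 0 0 0.9"
}}

```text
clock: 7.48
eef_pos: [0.5834, 0.0856, 0.1019]
tool_rot: [0.481, 0.877, 0.001, 0.002]
ft_force: [1.1, 0.1, 0.1]
grip_width: 0.0704
grasp_force: 0.0
```

```bash
python3 s.py
```

```text
t 7.48 p [583.4  85.6 101.9] yaw 2.138 z [ 0.005 -0.    -1.   ] q [ 1.460e-01  4.700e-01  7.500e-02  1.171e+00 -1.000e-03  1.150e+00] F [1.1 0.1 0.1] T [ 0.03  0.02 -0.01] w 70.4 0.0
```

{"fn": "step_arm", "kwargs": {
  "targets": "0.65 -0.007 0.002 0 0 0 0.15;0.65 -0.007 0.002 0 0 0 0.3;0.65 -0.007 0.002 0 0 0 0.45;0.65 -0.007 0.002 0 0 0 0.6;0.65 -0.007 0.002 0 0 0 0.75;0.65 -0.007 0.002 0 0 0 0.83;0.65 -0.007 0.002 0 0 0 0.83;0.65 -0.007 0.002 0 0 0 0.83"
}}

```text
clock: 8.15
eef_pos: [0.5789, 0.086, 0.1013]
tool_rot: [0.178, 0.984, 0.0, 0.001]
ft_force: [-0.6, -0.1, -0.5]
grip_width: 0.0707
grasp_force: 0.0
```

```bash
python3 s.py; python3 - <<'E'
from h import *
im,i=snap('side','s4.png'); im2,i2=snap('wrist','w4.png')
c=np.hstack([cv2.resize(im[130:290,220:380],(400,400),interpolation=2),cv2.resize(im2[60:420,140:500],(400,400),interpolation=2)]); cv2.imwrite('pics/c5.png',c[:,:,::-1])
print(proj(i2,np.array([[.5795,.0865,.0975]])),proj(i,np.array([[.5795,.0865,.0975]])))
E
```

```text
t 8.15 p [578.9  86.  101.3] yaw 2.783 z [ 0.002 -0.    -1.   ] q [ 0.148  0.464  0.064  1.168 -0.     0.506] F [-0.6 -0.1 -0.5] T [-0.01 -0.01  0.03] w 70.7 0.0
[[323.13550679 280.74262702]] [[284.08874926 234.04618045]]
```

View pics/c5.png

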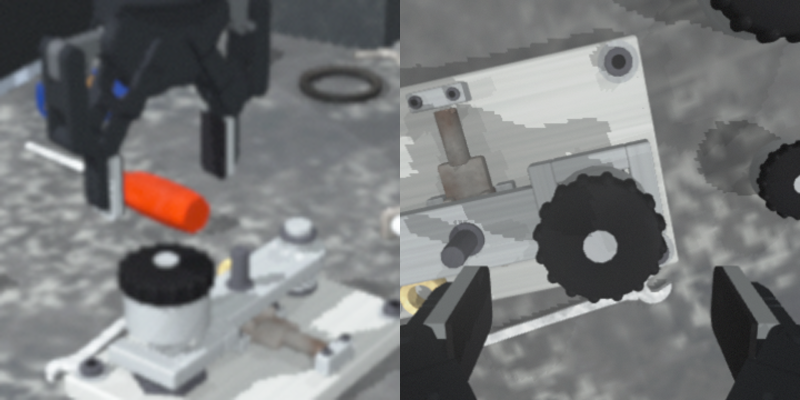

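The strap is closed under the nut, and the nut centre at crop (600,246) is midway between the pads at 490 and 712. I'll descend with tips going to about 70 mm, then grip.

{"fn": "step_arm", "kwargs": {
  "targets": "0.65 0.001 0.001 -0.06 0 0 0;0.65 0.001 0.001 -0.1 0 0 0;0.65 0.001 0.001 -0.125 0 0 0;0.65 0.001 0.001 -0.136 0 0 0;0.65 0.001 0.001 -0.136 0 0 0;0.65 0.001 0.001 -0.136 0 0 0"
}}

```text
clock: 8.75
eef_pos: [0.5787, 0.0868, 0.0331]
tool_rot: [0.177, 0.984, 0.0, 0.0]
ft_force: [-0.1, -0.3, 0.0]
grip_width: 0.0703
grasp_force: 0.0
```

```bash
python3 s.py
```

```text
t 8.75 p [578.7  86.8  33.1] yaw 2.786 z [ 0.001 -0.    -1.   ] q [ 0.149  0.526 -0.027  1.017 -0.     0.504] F [-0.1 -0.3  0. ] T [ 0.   -0.02 -0.03] w 70.3 0.0
```

{"fn": "step_arm", "kwargs": {
  "targets": "0 0 0 0 0 0 0;0 0 0 0 0 0 0;0 0 0 0 0 0 0;0 0 0 0 0 0 0;0 0 0 0 0 0 0;0 0 0 0 0 0 0"
}}

```text
clock: 9.25
eef_pos: [0.5795, 0.0867, 0.0345]
tool_rot: [0.177, 0.984, 0.0, 0.002]
ft_force: [-0.8, -1.8, 5.5]
grip_width: 0.0552
grasp_force: 63.3
```

```bash
python3 s.py
```

```text
t 9.25 p [579.5  86.7  34.5] yaw 2.787 z [ 0.003 -0.    -1.   ] q [ 1.490e-01  5.240e-01 -2.600e-02  1.017e+00 -1.000e-03  5.040e-01] F [-0.8 -1.8  5.5] T [-0.35  0.23  0.01] w 55.2 63.347182273864746
```

{"fn": "step_arm", "kwargs": {
  "targets": "0 0 0 -0.002 0 0 0.07;0 0 0 -0.002 0 0 0.14;0 0 0 -0.002 0 0 0.2;0 0 0 -0.002 0 0 0.2"
}}

```text
clock: 9.58
eef_pos: [0.5796, 0.0864, 0.0344]
tool_rot: [0.098, 0.995, -0.0, 0.002]
ft_force: [-2.6, -2.1, 10.4]
grip_width: 0.0552
grasp_force: 63.9
```

```bash
python3 s.py
```

```text
t 9.58 p [579.6  86.4  34.4] yaw 2.945 z [ 0.004 -0.001 -1.   ] q [ 1.490e-01  5.240e-01 -2.700e-02  1.016e+00 -1.000e-03  3.450e-01] F [-2.6 -2.1 10.4] T [-0.58  0.53 -0.09] w 55.2 63.92859935760498
```

{"fn": "step_arm", "kwargs": {
  "targets": "0 0 0 0 0 0 0.06;0 0 0 0 0 0 0.12;0 0 0 0 0 0 0.12"
}}

```text
clock: 9.83
eef_pos: [0.5796, 0.0864, 0.0344]
tool_rot: [0.051, 0.999, -0.0, 0.002]
ft_force: [-3.3, -3.8, 11.4]
grip_width: 0.0556
grasp_force: 63.9
```

{"fn": "step_arm", "kwargs": {
  "targets": "0 0 0 0 0 0 0.06;0 0 0 0 0 0 0.12;0 0 0 0 0 0 0.12"
}}

```text
clock: 10.08
eef_pos: [0.5798, 0.0864, 0.0344]
tool_rot: [0.004, 1.0, -0.0, 0.002]
ft_force: [-2.5, -3.1, 10.2]
grip_width: 0.055
grasp_force: 63.9
```

{"fn": "step_arm", "kwargs": {
  "targets": "0 0 0 0 0 0 0.06;0 0 0 0 0 0 0.12;0 0 0 0 0 0 0.12"
}}

```text
clock: 10.33
eef_pos: [0.5797, 0.0868, 0.0338]
tool_rot: [-0.043, 0.999, -0.0, 0.002]
ft_force: [0.5, -1.6, 7.0]
grip_width: 0.0552
grasp_force: 63.6
```

{"fn": "step_arm", "kwargs": {
  "targets": "0 0 0 0 0 0 0.06;0 0 0 0 0 0 0.12;0 0 0 0 0 0 0.12"
}}

```text
clock: 10.58
eef_pos: [0.5782, 0.0862, 0.0317]
tool_rot: [-0.09, 0.996, -0.001, 0.0]
ft_force: [1.8, -2.3, -2.4]
grip_width: 0.0555
grasp_force: 63.9
```

The upward force vanished and the tool sank, so the lugs have found the thread entries. I'll lower the nut into them.

{"fn": "step_arm", "kwargs": {
  "targets": "0 0 0 -0.003 0 0 0;0 0 0 -0.006 0 0 0;0 0 0 -0.006 0 0 0"
}}

```text
clock: 10.83
eef_pos: [0.5782, 0.0864, 0.0285]
tool_rot: [-0.089, 0.996, -0.0, -0.0]
ft_force: [0.3, -3.2, -0.6]
grip_width: 0.0553
grasp_force: 64.4
```

{"fn": "step_arm", "kwargs": {
  "targets": "0 0 0 -0.002 0 0 0;0 0 0 -0.004 0 0 0;0 0 0 -0.004 0 0 0"
}}

```text
clock: 11.08
eef_pos: [0.5785, 0.0864, 0.0283]
tool_rot: [-0.089, 0.996, -0.0, 0.001]
ft_force: [-3.0, -4.3, 8.0]
grip_width: 0.0555
grasp_force: 65.1
```

```bash
python3 s.py
```

```text
t 11.08 p [578.5  86.4  28.3] yaw -2.963 z [ 0.001 -0.001 -1.   ] q [ 1.490e-01  5.300e-01 -3.400e-02  1.006e+00 -1.000e-03 -3.000e-02] F [-3.  -4.3  8. ] T [-0.81  0.61 -0.01] w 55.5 65.14721989631653
```

{"fn": "step_arm", "kwargs": {
  "targets": "0 0 0 0 0 0 -0.15;0 0 0 0 0 0 -0.3;0 0 0 -0.001 0 0 -0.45;0 0 0 -0.002 0 0 -0.6;0 0 0 -0.002 0 0 -0.6"
}}

```text
clock: 11.5
eef_pos: [0.5791, 0.0866, 0.0267]
tool_rot: [0.147, 0.989, -0.0, 0.001]
ft_force: [-0.5, -3.5, 4.5]
grip_width: 0.0551
grasp_force: 64.6
```

```bash
python3 s.py
```

```text
t 11.5 p [579.1  86.6  26.7] yaw 2.847 z [ 0.002 -0.    -1.   ] q [ 1.490e-01  5.320e-01 -3.500e-02  1.002e+00 -1.000e-03  4.430e-01] F [-0.5 -3.5  4.5] T [-0.8   0.14 -0.13] w 55.1 64.5942485332489
```

{"fn": "step_arm", "kwargs": {
  "targets": "0 0 0 -0.001 0 0 -0.15;0 0 0 -0.002 0 0 -0.3;0 0 0 -0.003 0 0 -0.45;0 0 0 -0.0035 0 0 -0.6;0 0 0 -0.004 0 0 -0.75;0 0 0 -0.005 0 0 -0.9;0 0 0 -0.005 0 0 -0.9"
}}

```text
clock: 12.08
eef_pos: [0.5793, 0.0868, 0.0244]
tool_rot: [0.479, 0.878, 0.001, 0.001]
ft_force: [-0.6, -3.5, 6.1]
grip_width: 0.0552
grasp_force: 64.7
```

```bash
python3 s.py
```

```text
t 12.08 p [579.3  86.8  24.4] yaw 2.142 z [ 0.003  0.    -1.   ] q [ 0.149  0.535 -0.038  0.996 -0.     1.149] F [-0.6 -3.5  6.1] T [-0.7  -0.07 -0.14] w 55.2 64.68052268028259
```

Threading well, 1.18 rad from the drop. Continuing.

{"fn": "step_arm", "kwargs": {
  "targets": "0 0 0 -0.001 0 0 -0.15;0 0 0 -0.002 0 0 -0.3;0 0 0 -0.003 0 0 -0.45;0 0 0 -0.0035 0 0 -0.6;0 0 0 -0.0035 0 0 -0.6"
}}

```text
clock: 12.5
eef_pos: [0.5797, 0.0869, 0.0231]
tool_rot: [0.671, 0.742, 0.001, 0.001]
ft_force: [0.5, -2.3, 7.1]
grip_width: 0.0555
grasp_force: 64.9
```

```bash
python3 s.py
```

```text
t 12.5 p [579.7  86.9  23.1] yaw 1.671 z [ 0.003  0.    -1.   ] q [ 0.149  0.536 -0.039  0.992 -0.     1.62 ] F [ 0.5 -2.3  7.1] T [-0.63  0.06 -0.14] w 55.5 64.85033512115479
```

{"fn": "step_arm", "kwargs": {
  "targets": "0 0 0 -0.001 0 0 -0.15;0 0 0 -0.0015 0 0 -0.25;0 0 0 -0.0015 0 0 -0.25"
}}

```text
clock: 12.75
eef_pos: [0.5801, 0.0864, 0.023]
tool_rot: [0.74, 0.673, 0.001, 0.002]
ft_force: [-1.7, -4.0, 9.9]
grip_width: 0.0554
grasp_force: 65.1
```

```bash
python3 s.py
```

```text
t 12.75 p [580.1  86.4  23. ] yaw 1.475 z [ 0.004 -0.001 -1.   ] q [ 1.490e-01  5.360e-01 -3.900e-02  9.910e-01 -1.000e-03  1.815e+00] F [-1.7 -4.   9.9] T [-0.9   0.14 -0.16] w 55.4 65.09412288665771
```

{"fn": "step_arm", "kwargs": {
  "targets": "0 0 0 -0.001 0 0 -0.15;0 0 0 -0.0015 0 0 -0.25;0 0 0 -0.0015 0 0 -0.25"
}}

```text
clock: 13.0
eef_pos: [0.5806, 0.0861, 0.0226]
tool_rot: [0.802, 0.597, 0.002, 0.002]
ft_force: [-1.1, -4.8, 11.1]
grip_width: 0.0553
grasp_force: 65.2
```

```bash
python3 s.py
```

```text
t 13.0 p [580.6  86.1  22.6] yaw 1.279 z [ 0.005 -0.001 -1.   ] q [ 1.480e-01  5.360e-01 -4.000e-02  9.890e-01 -2.000e-03  2.011e+00] F [-1.1 -4.8 11.1] T [-1.17  0.09 -0.3 ] w 55.3 65.17839074134827
```

{"fn": "step_arm", "kwargs": {
  "targets": "0 0 0 0 0 0 -0.15;0 0 0 0 0 0 -0.25;0 0 0 0 0 0 -0.25"
}}

```text
clock: 13.25
eef_pos: [0.5808, 0.0859, 0.0223]
tool_rot: [0.857, 0.516, 0.002, 0.002]
ft_force: [-0.1, -5.4, 9.2]
grip_width: 0.0554
grasp_force: 65.0
```

```bash
python3 s.py
```

```text
t 13.25 p [580.8  85.9  22.3] yaw 1.084 z [ 0.006 -0.002 -1.   ] q [ 0.148  0.537 -0.04   0.988 -0.003  2.206] F [-0.1 -5.4  9.2] T [-1.39 -0.27  0.07] w 55.4 64.97779726982117
```

{"fn": "step_arm", "kwargs": {
  "targets": "0 0 0 0 0 0 -0.15;0 0 0 0 0 0 -0.25;0 0 0 0 0 0 -0.25"
}}

```text
clock: 13.5
eef_pos: [0.5808, 0.0856, 0.022]
tool_rot: [0.903, 0.43, 0.002, 0.003]
ft_force: [1.2, -5.2, 7.0]
grip_width: 0.0554
grasp_force: 64.8
```

```bash
python3 s.py
```

```text
t 13.5 p [580.8  85.6  22. ] yaw 0.889 z [ 0.006 -0.003 -1.   ] q [ 0.149  0.537 -0.04   0.988 -0.004  2.401] F [ 1.2 -5.2  7. ] T [-1.65 -0.56  0.42] w 55.4 64.83187079429626
```

{"fn": "step_arm", "kwargs": {
  "targets": "0 0 0 0 0 0 -0.13;0 0 0 0 0 0 -0.13"
}}

```text
clock: 13.67
eef_pos: [0.5809, 0.0855, 0.0218]
tool_rot: [0.924, 0.383, 0.002, 0.003]
ft_force: [1.5, -5.6, 5.3]
grip_width: 0.0552
grasp_force: 64.8
```

```bash
python3 s.py
```

```text
t 13.67 p [580.9  85.5  21.8] yaw 0.786 z [ 0.006 -0.004 -1.   ] q [ 0.149  0.538 -0.04   0.988 -0.004  2.504] F [ 1.5 -5.6  5.3] T [-1.83 -0.69  0.25] w 55.2 64.82829451560974
```

{"fn": "step_arm", "kwargs": {
  "targets": "0 0 0 0 0 0 -0.13;0 0 0 0 0 0 -0.13"
}}

```text
clock: 13.83
eef_pos: [0.5814, 0.086, 0.0218]
tool_rot: [0.942, 0.335, 0.003, 0.002]
ft_force: [3.5, -3.9, 4.3]
grip_width: 0.0554
grasp_force: 64.8
```

```bash
python3 s.py
```

```text
t 13.83 p [581.4  86.   21.8] yaw 0.683 z [ 0.007 -0.003 -1.   ] q [ 0.149  0.538 -0.04   0.987 -0.004  2.607] F [ 3.5 -3.9  4.3] T [-1.67 -1.04 -0.13] w 55.4 64.75599646568298
```

```bash
echo "print('tau6',o['tau'].round(2))" >> s.py; python3 s.py
```

```text
t 13.83 p [581.4  86.   21.8] yaw 0.683 z [ 0.007 -0.003 -1.   ] q [ 0.149  0.538 -0.04   0.987 -0.004  2.607] F [ 3.5 -3.9  4.3] T [-1.67 -1.04 -0.13] w 55.4 64.75599646568298
tau6 [  2.74 -44.44  18.96   1.1    2.15   0.33]
```

{"fn": "step_arm", "kwargs": {
  "targets": "0 0 0 0 0 0 -0.13;0 0 0 0 0 0 -0.13"
}}

```text
clock: 14.0
eef_pos: [0.5815, 0.0857, 0.0216]
tool_rot: [0.958, 0.287, 0.003, 0.003]
ft_force: [4.5, -4.6, 3.8]
grip_width: 0.0557
grasp_force: 64.7
```

```bash
python3 s.py
```

```text
t 14.0 p [581.5  85.7  21.6] yaw 0.583 z [ 0.007 -0.003 -1.   ] q [ 0.149  0.538 -0.04   0.987 -0.004  2.708] F [ 4.5 -4.6  3.8] T [-1.97 -1.09  0.45] w 55.7 64.71911430358887
tau6 [  2.59 -44.69  18.85   1.27   2.54   0.93]
```

{"fn": "step_arm", "kwargs": {
  "targets": "0 0 0 0 0 0 -0.13;0 0 0 0 0 0 -0.13"
}}

```text
clock: 14.17
eef_pos: [0.5828, 0.0865, 0.0218]
tool_rot: [0.971, 0.238, 0.004, 0.002]
ft_force: [6.2, -3.5, 1.7]
grip_width: 0.0549
grasp_force: 65.3
```

```bash
python3 s.py
```

```text
t 14.17 p [582.8  86.5  21.8] yaw 0.481 z [ 0.009 -0.002 -1.   ] q [ 0.149  0.538 -0.039  0.985 -0.003  2.809] F [ 6.2 -3.5  1.7] T [-1.43 -1.55  0.72] w 54.9 65.29675126075745
tau6 [  1.96 -45.33  17.74   2.29   2.04   1.22]
```

The torque is around 1 N·m and the tool is creeping sideways, so the nut is probably tight. I'll let go, recentre, regrip fresh and test the tightness.

{"fn": "step_arm", "kwargs": {
  "targets": "0.65 0 0 0 0 0 0;0.65 0 0 0 0 0 0;0.65 0 0 0 0 0 0;0.65 0 0 0 0 0 0"
}}

```text
clock: 14.5
eef_pos: [0.5773, 0.0874, 0.0194]
tool_rot: [0.971, 0.237, -0.001, -0.001]
ft_force: [-1.0, 0.5, -0.0]
grip_width: 0.0702
grasp_force: 0.0
```

```bash
python3 s.py;  python3 - <<'E'
from h import *
im,i=snap('side','s5.png')
c=cv2.resize(im[170:310,220:380],None,fx=4.5,fy=4.5,interpolation=2); cv2.imwrite('pics/c6.png',c[:,:,::-1])
E
```

```text
t 14.5 p [577.3  87.4  19.4] yaw 0.479 z [-0.002  0.001 -1.   ] q [ 1.500e-01  5.400e-01 -4.400e-02  9.890e-01  1.000e-03  2.812e+00] F [-1.   0.5 -0. ] T [ 0.03  0.   -0.02] w 70.2 0.0
tau6 [-1.000e-02 -4.774e+01  2.195e+01  1.000e-02  1.000e-02 -1.000e-02]
```

{"fn": "step_arm", "kwargs": {
  "targets": "0.65 0.004 -0.002 0.003 0 0 0.15;0.65 0.004 -0.002 0.003 0 0 0.3;0.65 0.004 -0.002 0.003 0 0 0.45;0.65 0.004 -0.002 0.003 0 0 0.6;0.65 0.004 -0.002 0.003 0 0 0.75;0.65 0.004 -0.002 0.003 0 0 0.9;0.65 0.004 -0.002 0.003 0 0 1;0.65 0.004 -0.002 0.003 0 0 1"
}}

```text
clock: 15.22
eef_pos: [0.5798, 0.0861, 0.0212]
tool_rot: [0.806, 0.591, -0.0, -0.0]
ft_force: [0.6, -0.2, -0.0]
grip_width: 0.0705
grasp_force: 0.0
```

{"fn": "step_arm", "kwargs": {
  "targets": "0.65 0 0 0 0 0 0.15;0.65 0 0 0 0 0 0.3;0.65 0 0 0 0 0 0.45;0.65 0 0 0 0 0 0.6;0.65 0 0 0 0 0 0.75;0.65 0 0 0 0 0 0.9;0.65 0 0 0 0 0 0.9;0.65 0 0 0 0 0 0.9"
}}

```text
clock: 15.88
eef_pos: [0.58, 0.0859, 0.0213]
tool_rot: [0.554, 0.832, -0.0, -0.0]
ft_force: [0.0, 0.6, 0.2]
grip_width: 0.0706
grasp_force: 0.0
```

```bash
python3 s.py
```

```text
t 15.88 p [580.   85.9  21.3] yaw 1.966 z [-0.  0. -1.] q [ 0.147  0.541 -0.036  0.994  0.     1.322] F [0.  0.6 0.2] T [0.03 0.02 0.04] w 70.6 0.0
tau6 [ 0.000e+00 -4.779e+01  2.196e+01  1.000e-02  0.000e+00 -1.000e-01]
```

{"fn": "step_arm", "kwargs": {
  "targets": "0 0 0 0 0 0 0;0 0 0 0 0 0 0;0 0 0 0 0 0 0;0 0 0 0 0 0 0;0 0 0 0 0 0 0;0 0 0 0 0 0 0"
}}

```text
clock: 16.38
eef_pos: [0.5799, 0.0858, 0.0218]
tool_rot: [0.553, 0.833, -0.0, -0.0]
ft_force: [-2.7, 0.1, 5.0]
grip_width: 0.0556
grasp_force: 63.3
```

```bash
python3 s.py
```

```text
t 16.38 p [579.9  85.8  21.8] yaw 1.969 z [-0.  0. -1.] q [ 0.147  0.54  -0.036  0.995  0.     1.319] F [-2.7  0.1  5. ] T [-0.06  0.67 -0.33] w 55.6 63.29378843307495
tau6 [ 2.000e-02 -4.524e+01  2.196e+01 -1.230e+00 -4.000e-02 -2.300e-01]
```

Now the tightness test, turning clockwise while watching tau6.

{"fn": "step_arm", "kwargs": {
  "targets": "0 0 0 0 0 0 -0.13;0 0 0 0 0 0 -0.13"
}}

```text
clock: 16.55
eef_pos: [0.5805, 0.085, 0.0217]
tool_rot: [0.595, 0.804, -0.001, 0.001]
ft_force: [-1.1, -2.5, 4.2]
grip_width: 0.0551
grasp_force: 63.5
```

```bash
python3 s.py
```

```text
t 16.55 p [580.5  85.   21.7] yaw 1.867 z [ 0.001 -0.002 -1.   ] q [ 0.147  0.541 -0.035  0.994 -0.002  1.421] F [-1.1 -2.5  4.2] T [-0.69  0.33  0.14] w 55.1 63.46883296966553
tau6 [  1.65 -46.07  21.73  -0.64   0.88   0.61]
```

{"fn": "step_arm", "kwargs": {
  "targets": "0 0 0 0 0 0 -0.13;0 0 0 0 0 0 -0.13"
}}

```text
clock: 16.72
eef_pos: [0.5801, 0.086, 0.0215]
tool_rot: [0.634, 0.773, -0.0, -0.0]
ft_force: [-2.3, -1.2, 3.8]
grip_width: 0.0551
grasp_force: 63.5
```

```bash
python3 s.py
```

```text
t 16.72 p [580.1  86.   21.5] yaw 1.767 z [-0.  0. -1.] q [ 0.147  0.541 -0.036  0.995  0.     1.522] F [-2.3 -1.2  3.8] T [-0.19  0.45  0.37] w 55.1 63.519734144210815
tau6 [ -0.09 -45.76  22.01  -0.87   0.2    0.9 ]
```

View pics/c6.png

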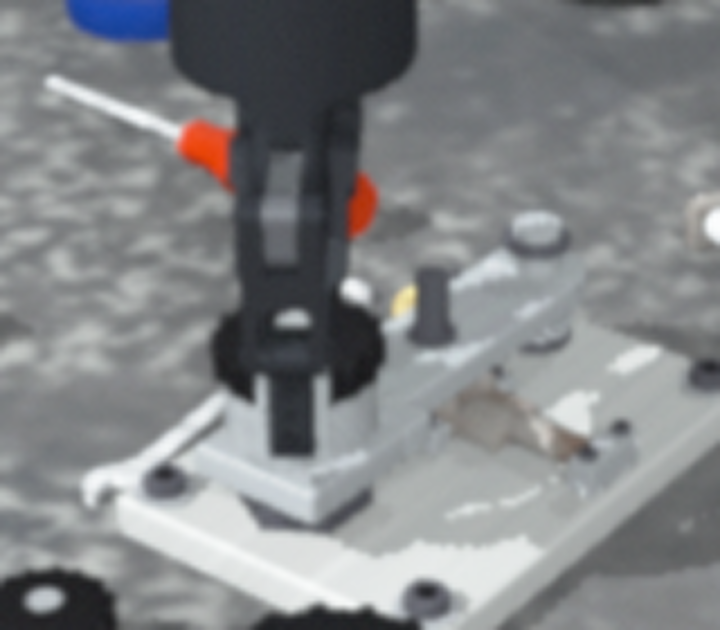

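The image shows the nut sitting level on the closed strap. I'll keep tightening to see whether the torque plateaus.

{"fn": "step_arm", "kwargs": {
  "targets": "0 0 0 0 0 0 -0.13;0 0 0 0 0 0 -0.13"
}}

```text
clock: 16.88
eef_pos: [0.5802, 0.0851, 0.0214]
tool_rot: [0.673, 0.74, -0.001, 0.001]
ft_force: [-0.9, -4.4, 2.9]
grip_width: 0.0553
grasp_force: 63.5
```

```bash
python3 s.py
```

```text
t 16.88 p [580.2  85.1  21.4] yaw 1.666 z [ 0.    -0.002 -1.   ] q [ 0.147  0.541 -0.036  0.994 -0.002  1.622] F [-0.9 -4.4  2.9] T [-0.83  0.28  0.68] w 55.3 63.51910471916199
tau6 [  1.57 -46.36  22.05  -0.73   1.07   1.1 ]
```

{"fn": "step_arm", "kwargs": {
  "targets": "0 0 0 0 0 0 -0.13;0 0 0 0 0 0 -0.13"
}}

```text
clock: 17.05
eef_pos: [0.5801, 0.0869, 0.0214]
tool_rot: [0.709, 0.705, 0.001, -0.001]
ft_force: [-1.1, 1.4, 2.2]
grip_width: 0.0555
grasp_force: 63.5
```

```bash
python3 s.py
```

```text
t 17.05 p [580.1  86.9  21.4] yaw 1.565 z [-0.     0.002 -1.   ] q [ 0.148  0.541 -0.035  0.994  0.002  1.724] F [-1.1  1.4  2.2] T [0.24 0.36 0.78] w 55.5 63.487887382507324
tau6 [ -1.74 -46.51  21.91  -0.54  -0.38   1.35]
```

{"fn": "step_arm", "kwargs": {
  "targets": "0 0 0 0 0 0 -0.13;0 0 0 0 0 0 -0.13"
}}

```text
clock: 17.22
eef_pos: [0.58, 0.0844, 0.0213]
tool_rot: [0.744, 0.668, -0.001, 0.001]
ft_force: [-1.2, -5.6, 3.3]
grip_width: 0.0555
grasp_force: 63.6
```

```bash
python3 s.py
```

```text
t 17.22 p [580.   84.4  21.3] yaw 1.462 z [-0.    -0.003 -1.   ] q [ 0.146  0.541 -0.036  0.995 -0.003  1.826] F [-1.2 -5.6  3.3] T [-1.01  0.32  0.88] w 55.5 63.63758325576782
tau6 [  1.92 -46.46  22.31  -0.85   1.29   1.41]
```

Torque has plateaued at about 1 to 1.4 N·m with the pads slipping on the head, so the nut is tight. I'll let go and rise clear.

{"fn": "step_arm", "kwargs": {
  "targets": "0.65 0 0 0 0 0 0;0.65 0 0 0 0 0 0;0.65 0 0 0 0 0 0;0.65 0 0 0 0 0 0;0.65 0 0 0.05 0 0 0;0.65 0 0 0.12 0 0 0;0.65 0 0 0.2 0 0 0;0.65 0 0 0.25 0 0 0;0.65 -0.1 -0.2 0.3 0 0 0;0.65 -0.2 -0.3 0.3 0 0 0"
}}

```text
clock: 18.05
eef_pos: [0.541, 0.0165, 0.163]
tool_rot: [0.744, 0.668, 0.003, 0.002]
ft_force: [0.3, -1.6, -0.2]
grip_width: 0.0706
grasp_force: 0.0
```

{"fn": "step_arm", "kwargs": {
  "targets": "0.65 -0.1 -0.3 0 0 0 0;0.65 -0.1 -0.3 0 0 0 0;0.65 -0.1 -0.3 0 0 0 0;0.65 -0.1 -0.3 0 0 0 0;0.65 -0.1 -0.3 0 0 0 0;0.65 -0.1 -0.3 0 0 0 0"
}}

```text
clock: 18.55
eef_pos: [0.4874, -0.1357, 0.1604]
tool_rot: [0.746, 0.665, 0.0, 0.0]
ft_force: [0.3, 0.2, 0.5]
grip_width: 0.0709
grasp_force: 0.0
```

```bash
python3 s.py; python3 - <<'E'
from h import *
for n in('side','top'):
    im,i=snap(n,n+'9.png'); g=im.max(2)
    u,v=proj(i,np.array([[.5795,.0865,.086]]))[0]; print(n,'pred',u.round(1),v.round(1),'pred high',proj(i,np.array([[.5795,.0865,.0915]]))[0].round(1))
    x,y=int(u)-25,int(v)-25; m=(g[y:y+50,x:x+50]<70).astype(np.uint8)
    k,l,s,c=cv2.connectedComponentsWithStats(m); b=1+s[1:,4].argmax(); hull=cv2.convexHull(np.argwhere(l==b)[:,::-1].astype(np.int32)); h=np.zeros_like(m); cv2.fillConvexPoly(h,hull,1)
    e=cv2.fitEllipse(hull); print('head',e,x,y)
    d=(h>0)&(g[y:y+50,x:x+50]>110); yy,xx=np.nonzero(d); print('disc',xx.mean()+x,yy.mean()+y,d.sum())
E
```

```text
t 18.55 p [ 487.4 -135.7  160.4] yaw 1.456 z [ 0.001  0.    -1.   ] q [-2.720e-01  2.730e-01 -5.800e-02  1.239e+00  1.000e-03  1.414e+00] F [0.3 0.2 0.5] T [0.03 0.03 0.03] w 70.9 0.0
tau6 [-1.180e+00 -3.831e+01  2.450e+01  3.000e-02 -1.300e-01 -5.000e-02]
side pred 284.3 241.0 pred high [284.2 237.7]
head ((26.594614028930664, 32.64273452758789), (25.275510787963867, 38.316680908203125), 87.43843078613281) 259 215
disc 285.5098039215686 241.47058823529412 51
top pred 277.7 215.5 pred high [277.4 215.3]
head ((26.30768585205078, 25.35883903503418), (27.496973037719727, 28.257062911987305), 111.0904769897461) 252 190
disc 277.4166666666667 214.63333333333333 60
```

```bash
python3 -c "
from workcell import bot
print(bot.job_done())"
```

```text
the job is handed in; nothing more can be done
None
```

The clevis is clamped and the job handed in at about 18.6 s: the strap is closed round the stud, the nut dropped onto its thread and was tightened to about 1 N·m, and it sat level at its tight height with the gripper clear; the verdict wasn't shown.

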